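# Crank arm out of the stock rack and onto its peg

## Robot

A 7-joint arm with a two-finger parallel gripper is mounted at the origin on the work surface. World frame = base frame: x ahead of the robot, y to its left, z up, the work surface at z = 0. Lengths are in m, angles in rad, forces in N, time in s.
With the tool pointing down it reaches from about 0.35 to 0.9 m from the base axis. Payload 8.1 kg.
Tool frame: the origin (TCP) lies between the finger pads; the fingertips stand ahead of it and the grasp point (between the pads) is the TCP (arm.nose_length is the z of the fingertips in the tool frame, in m); z points along the fingers, y is the line along which they close (so a half turn about z gives the same grasp; the last joint's range is limited). The gripper opens to 92 mm and grips with 3 to 60 N. Pads are 19 mm wide; open, the fingers measure 130 mm over their backs; the gripper's body (75 mm by 190 mm) begins 47 mm behind the grasp point.
Start: joints at [1.058, 0.434, 0.025, 1.573, -0.012, 1.134, -0.075], TCP at [0.249, -0.573, 0.224] pointing down, gripper open.
Joint ranges: [-2.62, 2.62], [-0.44, 2.09], [-1.27, 1.32], [0.08, 2.57], [-1.32, 4.46], [0.12, 2], [-2.74, 2.74]. Speed limits (rad/s): [2.22, 2.22, 3.01, 3.01, 3.14, 3.14, 3.14].

## Interface

Orientations are given as a rotation vector (axis times angle).
In Python, from cell import sensors, optics, arm gives the robot as it stands.
- The arm moves only by the tool arm_command, never from a script. Its argument "deltas" is one flat list of numbers, 7 for each row, row after row: the turn, a rotation vector about the world's x, y, z as a fraction of full scale, then the shift along the world's x, y, z as a fraction of full scale, then the finger opening in mm, from 0 to 91.8. In form: [wx, wy, wz, dx, dy, dz, fingers, wx, wy, wz, dx, dy, dz, fingers, ...]. A call has 1 to 20 rows; each row is the pose to reach, as a shift and turn from the pose commanded when the call began; what a row does not reach only later rows make up. Full scale, the value 1, is 1 m for a shift and 90 degrees for a turn. A row lasts 1/10 s, in which the tool goes at most 50 mm and 8.59 degrees, less where a joint would pass 70% of its speed; a pose out of reach is approached as far as the arm can. A call with a number of a shift or a turn outside -1 to 1 is refused whole. A call with a gripper value outside its range is refused whole. The fingers move at their own pace and stop on an object; "force" is the grip in N (left out, the last holds). Time passes only in rows, so rows that repeat a pose let the fingers close. It gives the time, the measured TCP pose, the force, the opening and the grip force at its end, in the units of the state.
- sensors.observe(): the state, without advancing time (a new reading comes with each control period).
- optics.get_image(name): name is "scene" or "top" or "wrist"; returns the picture (384x512x3 uint8, blue, green, red); there is no depth.
- optics.calibration(name): a dict with "camera_matrix" (3x3 intrinsics, pixels), "D" ([k1, k2, p1, p2, k3] as OpenCV has them; the pictures are not rectified), "rvec" (rotation vector, rad) and "tvec" (3), from world to camera coordinates, as OpenCV has them. Camera axes: x right, y down, z forward; pixel columns grow to the right and rows downward; lengths in m; the calibration is good to about 2 mm. A picture is of the moment at which its call begins: read the wrist's pose just before it. calibration takes no time and is no camera call; for the wrist camera it gives the pose at the moment of the call.
- arm.sign_off(): hands the job in; it is judged then, once.
The state is a dict: "clock": time; "joints": joint angles; "dq": joint speeds; "joint_efforts": joint torques, N m; "position": TCP position; "ee_rot": TCP orientation; "force": force on the tool from outside, world axes, zero at the start; "ft_torque": the same for the moment, N m; "width": opening from 0.0 (shut) to 1.0 (fully open); "gripper_force": force on a finger pad.
Only numpy, scipy, OpenCV 4.12 (cv2) and the standard library are available. Lean on these libraries where they do the work, as an engineer would, in place of code of your own. Each camera call takes 0.05 s, during which the arm holds its last target. There are 200 camera calls.

## Task

Draw the crank arm with the round eye out of its bay in the stock rack, lay it flat on the open bench and let go of it, then pick it up again another way, so that it can be hung by its eye on the empty post. Lower it in hand all the way down onto the post's foot - do not let it go while its eye is still up on the post - and let go. Leave the other things on the bench and in the rack where they are.

Things in the scene. Friction and masses are not known exactly. Their poses are not given: they have to be found in the camera images.
- crank: bare aluminium bicycle crank arm, 14 mm thick, 0.14 to 0.28 kg, lying flat on the bench in any one of the rack's bays, eye end sticking out towards the robot. Square head 44 x 44 mm with a vertical through hole 21 mm wide (the eye); a straight flat-sided shank 24 mm wide runs from it to a rounded pedal end without a hole. Origin: on the eye's axis at the underside; x along the shank to the pedal end, z up
- crank_eye (a point): centre of the crank's eye, half way up its 14 mm thickness (axes as crank). A hand that holds the arm over the eye cannot lower it far down a 120 mm post. The eye starts 58 to 70 mm in front of the rack's front face
- crank_tail (a point): middle of the crank's pedal-end tip, 171 mm along x from the eye's axis, half way up its thickness
- rack: fixed pale wooden rack, 160 mm deep (x), 297 mm wide (y), 150 mm high. Origin: centre of its footprint at bench height; x points into it, away from the robot, so its front face is at x = -80 mm and things draw out along -x. Three bays (centres y = -95, 0, +95 mm), each 83 mm wide and 60 mm high inside, without a floor: what is in them lies on the bench
- post_empty: fixed upright bare steel post, the only one with nothing on it: 14 mm thick, tip 120 mm above the bench, tapering over its top 12 mm to 6 mm; it rises from a round foot 64 mm across and 6 mm high. One of three such posts, whose places change. Origin: on the axis at bench height
- post_foot (a point): on the empty post's axis at the top of its foot, 6 mm above the bench
- post_rings: fixed post of the same kind (120 mm high) carrying a stack of round rings 60 mm across up to 51 mm high. Origin: on the axis at bench height
- post_plates: fixed post of the same kind (120 mm high) carrying a stack of flat plates, up to 68 mm across and 45 mm high. Origin: on the axis at bench height
- fork_lever: bystander in another bay: aluminium lever 162 mm long, 14 mm thick, with an open two-pronged fork end 44 mm wide towards the robot instead of an eye. Origin: underside, between the prongs, 22 mm behind their tips; x along the shank into the bay
- seat_stub: bystander in another bay: round tube 20 mm across, 145 mm long, with a solid block head 44 x 34 x 20 mm towards the robot. Origin: centre of the head's underside; x along the tube into the bay
- grease_jar: bystander: jar 56 mm across, 65 mm high; origin at the centre of its underside
- spray_can: bystander: plain grey can 54 mm across, 130 mm high; origin at the centre of its underside
- carton: bystander: cardboard box 70 x 90 mm (x, y), 50 mm high; origin at the centre of its underside
- wrench: bystander: wrench lying on the bench, within 110 mm of its origin along its x axis, under 40 mm wide and 25 mm high; origin at the middle of its underside
- mug: bystander: mug 76 mm across, 85 mm high, handle reaching 70 mm from the axis at its +y side; origin at the centre of its underside
- pedal: bystander: black flat pedal 90 x 80 mm and 22 mm high, its spindle reaching 75 mm from the origin at +y; origin at the centre of its underside
Not all that is in view belongs to the job. Leave any orange or turquoise look-alike of the post_empty alone.

How it is judged:
By the outcome, as a careful person would: the job done as asked, in the order asked, and still so for the second after the job is handed in, with the robot touching nothing.
It also fails if it takes over 67 s, if anything falls off the work surface, if the arm or the gripper's body presses on something with over 40 N, if the wrist force passes 120 N, or if a joint passes its speed limit or range.

## Working session

There is one attempt and no reset: what is moved stays moved. The work goes in short steps, Python scripts to look and compute and a tool call to move; the robot and the scene stay as the last step left them, time stands still between calls to the robot, and variables do not carry over. Pictures are saved under pics/ and viewed, at most 10 in all, crops included, and the job is handed in when it is done.

Besides the shell and the picture viewer there is one more tool, called after "Emit:" as a command line: name --argument value ..., lists and objects as JSON in quotes. arm_command: Moves the arm, as the interface text tells. Its arguments: {"type":"object","properties":{"deltas":{"type":"array","items":{"type":"number"}},"force":{"type":"number"}},"required":["deltas"]}

```bash
mkdir -p pics; cat > h.py <<'E'
import numpy as np, cv2
from cell import sensors, optics, arm
def ray(name,uv,cal=None):
    c=cal or optics.calibration(name)
    K=np.array(c["camera_matrix"],float);D=np.array(c["D"],float)
    R=cv2.Rodrigues(np.array(c["rvec"],float))[0];t=np.array(c["tvec"],float).ravel()
    p=cv2.undistortPoints(np.array([[uv]],float),K,D).ravel()
    return -R.T@t, R.T@np.array([p[0],p[1],1.])
def onz(name,uv,z,cal=None):
    o,d=ray(name,uv,cal); return o+d*(z-o[2])/d[2]
def tri(rays):
    A=np.zeros((3,3));b=np.zeros(3)
    for o,d in rays:
        d=d/np.linalg.norm(d);P=np.eye(3)-np.outer(d,d);A+=P;b+=P@o
    x=np.linalg.solve(A,b)
    return x,[np.linalg.norm(np.cross(x-o,d/np.linalg.norm(d))) for o,d in rays]
def proj(name,p,cal=None):
    c=cal or optics.calibration(name)
    return cv2.projectPoints(np.array([p],float),np.array(c["rvec"],float),np.array(c["tvec"],float),np.array(c["camera_matrix"],float),np.array(c["D"],float))[0].ravel()
E
python3 - <<'E'
from h import *
a=optics.get_image("scene");b=optics.get_image("top")
cv2.imwrite("pics/scene0.png",a);cv2.imwrite("pics/top0.png",b)
for n in("scene","top"): 
    o,d=ray(n,(256,192));print(n,o.round(3),d.round(3))
print(sensors.observe(),arm.nose_length)
E
```

```text
scene [ 0.41  -0.687  0.87 ] [ 0.153  0.631 -0.761]
top [0.46  0.006 1.295] [ 0.114  0.022 -0.993]
{'clock': 0.1, 'joints': array([ 1.05840034,  0.43517584,  0.02494291,  1.57396887, -0.01156629,
        1.13397059, -0.0751194 ]), 'dq': array([ 0.00035426, -0.00258885, -0.00207977, -0.00061855, -0.00103145,
        0.00160148,  0.00100225]), 'joint_efforts': array([ 2.77427353e-03, -6.69118738e+01,  9.87699665e-01, -3.15139532e+01,
       -6.05393993e-02,  3.74322978e-02,  9.48346178e-05]), 'position': array([ 0.24880008, -0.57287092,  0.22322349]), 'ee_rot': array([-3.07460533e+00, -6.38873009e-01,  6.59525490e-04]), 'force': array([0.5084634 , 0.18635624, 0.57972345]), 'ft_torque': array([-0.02567825,  0.04826203,  0.05096878]), 'gripper_force': 0.0, 'width': 1.0027701640918463} 0.019
```

View pics/scene0.png

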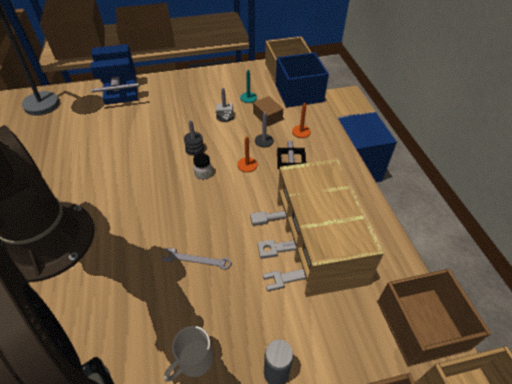

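View pics/top0.png

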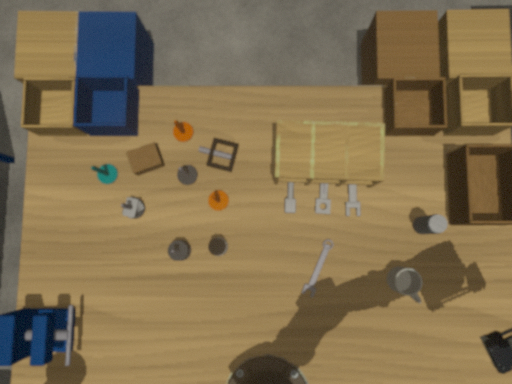

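The scene picture shows three parts sticking out of the rack:
- A block head at scene (262,218), which is the seat_stub.
- A head with a round eye at scene (266,248) / top (323,204), which is the crank.
- A fork at scene (275,281), which is the fork_lever.

There are six posts:
- Orange at scene (248,155) and (303,122), and turquoise at (248,92). These are look-alikes.
- Rings at (194,140) and plates at (224,108).
- Bare steel at scene (264,130) / top (187,175), which fits post_empty.

I'll confirm the crank and the bare post in one enlarged crop.

```bash
python3 - <<'E'
from h import *
a=cv2.imread("pics/scene0.png");b=cv2.imread("pics/top0.png")
def c(i,x,y,w,h,s): return cv2.resize(i[y:y+h,x:x+w],(w*s,h*s),interpolation=cv2.INTER_CUBIC)
m=np.vstack([np.hstack([c(a,245,200,80,60,5),c(a,225,95,80,60,5)]),np.hstack([c(b,280,175,80,60,5),c(b,145,145,80,60,5)])])
cv2.imwrite("pics/crop1.png",m)
E
```

```text
(no output)
```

View pics/crop1.png

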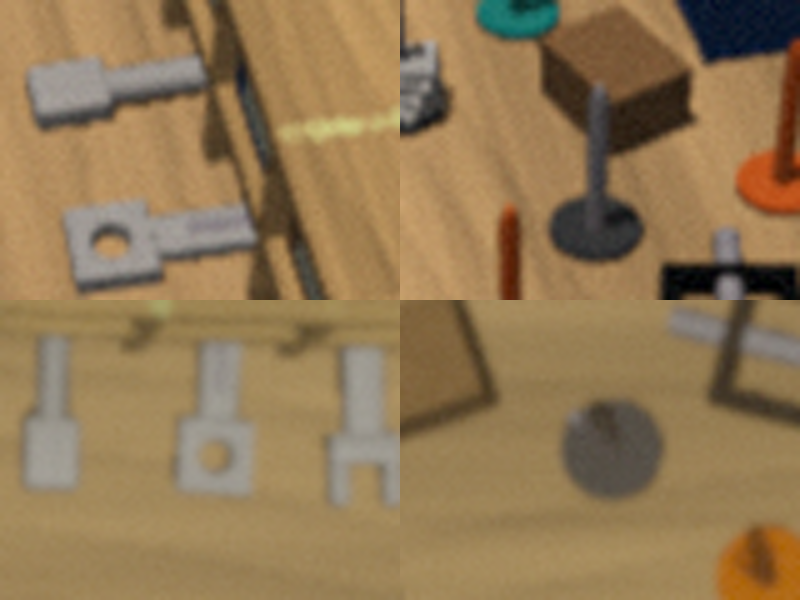

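The crop confirms both. The head with a round through-hole (top ≈ (323,206), scene ≈ (267,248)) is the crank. The bare steel post on a dark foot (top foot ≈ (187,175), scene foot ≈ (264,140)) is post_empty.

```bash
python3 - <<'E'
from h import *
a=cv2.imread("pics/scene0.png");b=cv2.imread("pics/top0.png")
def sat(i): return cv2.cvtColor(i,cv2.COLOR_BGR2HSV)[...,1]
def blob(i,roi,th):
    x,y,w,h=roi;s=cv2.resize(sat(i)[y:y+h,x:x+w],None,fx=8,fy=8,interpolation=cv2.INTER_CUBIC)
    m=(s<th).astype(np.uint8)
    cs,hi=cv2.findContours(m,cv2.RETR_CCOMP,cv2.CHAIN_APPROX_NONE)
    out=[]
    for c,hh in zip(cs,hi[0]):
        ar=cv2.contourArea(c)
        if ar>300:
            r=cv2.minAreaRect(c);M=cv2.moments(c)
            f=lambda p:((np.array(p)+.5)/8-.5+[x,y]).round(2)
            out.append(('hole' if hh[3]>=0 else 'blob',ar/64,f((M['m10']/M['m00'],M['m01']/M['m00'])),f(r[0]),(np.array(r[1])/8).round(1),round(r[2],1)))
    return out
for nm,i,roi,th in[("crank top",b,(308,185,30,35),70),("crank scene",a,(250,232,55,28),70),("foot top",b,(172,162,32,28),90),("foot scene",a,(250,128,30,24),90)]:
    print(nm)
    for o in blob(i,roi,th): print("  ",*o)
T=(323.2,206);S=(267,248)
print("eye tri",tri([ray("top",T),ray("scene",S)]),onz("top",T,.014),onz("scene",S,.014))
T=(187.4,174.6);S=(264.2,140.6)
print("foot",tri([ray("top",T),ray("scene",S)]),onz("top",T,.006),onz("scene",S,.006))
print("tip",tri([ray("top",(180,168.6)),ray("scene",(264.6,112.6))]))
# rack top front corners from top, various
for p in[(276,183),(384,183),(276,122),(384,122)]: print("rack",p,onz("top",p,.15).round(3))
for n,p in[("jar",(217,240)),("rings",(179,249)),("plates",(132,207)),("orange",(219,199)),("carton",(146,158)),("pedal",(223,155)),("orange2",(183,132)),("wrenchA",(328,243)),("wrenchB",(309,290)),("mug",(405,282))]: print(n,onz("top",p,.02).round(3))
E
```

```text
crank top
   blob 343.0390625 [322.81 201.06] [322.82 198.95] [15.6 29.3] 3.0
   hole 26.453125 [322.48 205.78] [322.38 205.81] [5.9 5.8] 0.0
crank scene
   blob 463.6796875 [274.07 247.57] [276.85 247.15] [17.  38.1] 82.1
   hole 27.578125 [266.78 248.62] [266.78 248.73] [6.9 5.1] 14.9
foot top
   blob 305.0 [186.78 174.35] [186.79 174.53] [19.3 20.1] 79.0
foot scene
   blob 208.1796875 [263.67 139.09] [264.8  138.41] [17. 19.] 35.2
eye tri (array([ 0.56542232, -0.16953374,  0.01397925]), [np.float64(0.0004205677034179155), np.float64(0.00042056770341807964)]) [ 0.56500251 -0.16946891  0.014     ] [ 0.56584084 -0.16957737  0.014     ]
foot (array([0.66313843, 0.24683201, 0.00326268]), [np.float64(0.0008503942525436781), np.float64(0.0008503942525438626)]) [0.66185937 0.24643002 0.006     ] [0.66320058 0.24387214 0.006     ]
tip (array([0.66182523, 0.24619693, 0.12048095]), [np.float64(0.0008429209406899373), np.float64(0.0008429209406900298)])
rack (276, 183) [ 0.617 -0.023  0.15 ]
rack (384, 183) [ 0.617 -0.316  0.15 ]
rack (276, 122) [ 0.787 -0.023  0.15 ]
rack (384, 122) [ 0.786 -0.321  0.15 ]
jar [0.462 0.151 0.02 ]
rings [0.434 0.264 0.02 ]
plates [0.56  0.409 0.02 ]
orange [0.585 0.146 0.02 ]
carton [0.711 0.372 0.02 ]
pedal [0.721 0.136 0.02 ]
orange2 [0.792 0.26  0.02 ]
wrenchA [ 0.454 -0.181  0.02 ]
wrenchB [ 0.316 -0.123  0.02 ]
mug [ 0.341 -0.405  0.02 ]
```

Emit:
arm_command --deltas '[0,0,-0.065,0.07,0.1,0,91,0,0,-0.13,0.145,0.2,0,91,0,0,-0.2,0.215,0.3,0,91,0,0,-0.261,0.29,0.403,0,91,0,0,-0.261,0.29,0.403,0,91,0,0,-0.261,0.29,0.403,0,91,0,0,-0.261,0.29,0.403,0,91,0,0,-0.261,0.29,0.403,0,91,0,0,-0.261,0.29,0.403,0,91,0,0,-0.261,0.29,0.403,0,91,0,0,-0.261,0.29,0.403,0,91,0,0,-0.261,0.29,0.403,0,91,0,0,-0.261,0.29,0.403,0,91,0,0,-0.261,0.29,0.403,0,91]'

```text
clock: 1.5
position: [0.5381, -0.1719, 0.2238]
ee_rot: [3.141, -0.004, -0.001]
force: [-0.5, -0.3, -1.1]
width: 0.988
gripper_force: 0.0
```

```bash
cat >> h.py <<'E'
from scipy.spatial.transform import Rotation as Ro
def st():
    s=sensors.observe(); R=Ro.from_rotvec(s["ee_rot"]).as_matrix()
    print("t",round(s["clock"],2),"p",s["position"].round(4),"toolx yaw",round(float(np.degrees(np.arctan2(R[1,0],R[0,0]))),2),"tilt",R[:,2].round(3),"F",s["force"].round(1),"w",round(s["width"]*91.8,1),"gf",round(s["gripper_force"],1),"q",s["joints"].round(2)); return s
E
python3 - <<'E'
from h import *
st();c=optics.calibration("wrist");i=optics.get_image("wrist");cv2.imwrite("pics/w1.png",i)
import pickle;pickle.dump(c,open("w1.pkl","wb"))
print(ray("wrist",(256,192),c), proj("wrist",(.565,-.1695,.014),c))
E
```

```text
t 1.5 p [ 0.5381 -0.1719  0.2238] toolx yaw -0.16 tilt [-0.001 -0.001 -1.   ] F [-0.5 -0.3 -1.1] w 90.7 gf 0.0 q [ 0.27  0.34 -0.08  1.72  0.03  1.08 -1.39]
(array([ 0.62135154, -0.17211167,  0.38469826]), array([-0.30671856, -0.00565522, -0.95181614])) [251.72883434 139.60815932]
```

View pics/w1.png

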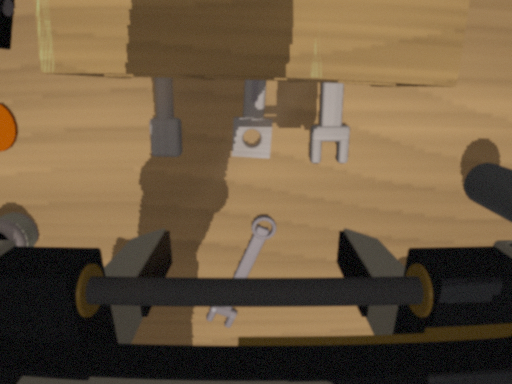

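The wrist picture shows the crank's eye at (252,137), with its front edge running from (233,157) to (270,159). The shank meets the rack at about (256,82), the fork is at (330,150), and the wrench's ring end is at (263,226).

```bash
python3 - <<'E'
from h import *
import pickle
c=pickle.load(open("w1.pkl","rb"));i=cv2.imread("pics/w1.png")
for p in[(252,137.5),(233,157),(270,159),(247,95),(264.5,95),(246,82),(264.5,82),(263,226),(319,161),(151,155),(181,155)]:
    print(p,onz("wrist",p,.014,c).round(4))
print("eye tri3",tri([ray("wrist",(252,137.5),c),ray("top",(322.7,205.9)),ray("scene",(266.9,248.3))]))
print("rack front edge z.15",onz("wrist",(250,76),.15,c).round(4), "wrench z.02", onz("wrist",(263,216),.01,c).round(4))
E
```

```text
(252, 137.5) [ 0.5674 -0.1698  0.014 ]
(233, 157) [ 0.5448 -0.1476  0.014 ]
(270, 159) [ 0.5423 -0.1907  0.014 ]
(247, 95) [ 0.6146 -0.1645  0.014 ]
(264.5, 95) [ 0.6145 -0.1839  0.014 ]
(246, 82) [ 0.6284 -0.1635  0.014 ]
(264.5, 82) [ 0.6284 -0.1838  0.014 ]
(263, 226) [ 0.4574 -0.183   0.014 ]
(319, 161) [ 0.5398 -0.2482  0.014 ]
(151, 155) [ 0.5478 -0.0515  0.014 ]
(181, 155) [ 0.5475 -0.0869  0.014 ]
eye tri3 (array([ 0.56614574, -0.16890499,  0.01057619]), [np.float64(0.0011788766354747392), np.float64(0.0007288691098339253), np.float64(0.0005291127425216985)])
rack front edge z.15 [ 0.6298 -0.1695  0.15  ] wrench z.02 [ 0.4692 -0.183   0.01  ]
```

Emit:
arm_command --deltas '[0,0,-0.036,0.033,0.002,-0.02,76,0,0,-0.036,0.033,0.002,-0.05,76,0,0,-0.036,0.033,0.002,-0.08,76,0,0,-0.036,0.033,0.002,-0.11,76,0,0,-0.036,0.033,0.002,-0.14,76,0,0,-0.036,0.033,0.002,-0.16,76,0,0,-0.036,0.033,0.002,-0.16,76,0,0,-0.036,0.033,0.002,-0.16,76]'

```text
clock: 2.35
position: [0.5719, -0.1691, 0.0644]
ee_rot: [3.14, -0.091, -0.0]
force: [-0.2, 0.1, -0.0]
width: 0.83
gripper_force: 0.0
```

```bash
python3 -c "
from h import *
st()"
```

```text
t 2.35 p [ 0.5719 -0.1691  0.0644] toolx yaw -3.32 tilt [-0. -0. -1.] F [-0.2  0.1 -0. ] w 76.2 gf 0.0 q [ 0.24  0.56 -0.07  1.81  0.05  0.77 -1.48]
```

Emit:
arm_command --deltas '[0,0,0,0,0,-0.02,76,0,0,0,0,0,-0.035,76,0,0,0,0,0,-0.043,76,0,0,0,0,0,-0.043,76,0,0,0,0,0,-0.043,60,0,0,0,0,0,-0.043,50,0,0,0,0,0,-0.043,40,0,0,0,0,0,-0.043,35,0,0,0,0,0,-0.043,35,0,0,0,0,0,-0.043,35,0,0,0,0,0,-0.043,35]' --force 50

```text
clock: 3.45
position: [0.572, -0.1683, 0.021]
ee_rot: [3.14, -0.089, 0.0]
force: [0.8, -0.1, 0.4]
width: 0.382
gripper_force: 0.0
```

```bash
python3 -c "
from h import *
st()"
```

```text
t 3.45 p [ 0.572  -0.1683  0.021 ] toolx yaw -3.26 tilt [ 0. -0. -1.] F [ 0.8 -0.1  0.4] w 35.1 gf 0.0 q [ 0.24  0.62 -0.06  1.83  0.06  0.69 -1.48]
```

```bash
python3 - <<'E'
from h import *
a=optics.get_image("scene");w=optics.get_image("wrist")
m=np.hstack([cv2.resize(a[190:310,220:340],(400,400),interpolation=cv2.INTER_CUBIC),cv2.resize(w[60:360,100:400],(400,400))])
cv2.imwrite("pics/g1.png",m);st()
E
```

```text
t 3.55 p [ 0.572  -0.1683  0.0209] toolx yaw -3.25 tilt [-0. -0. -1.] F [-0.4  0.4 -0.5] w 35.0 gf 0.0 q [ 0.24  0.62 -0.06  1.83  0.06  0.69 -1.48]
```

View pics/g1.png

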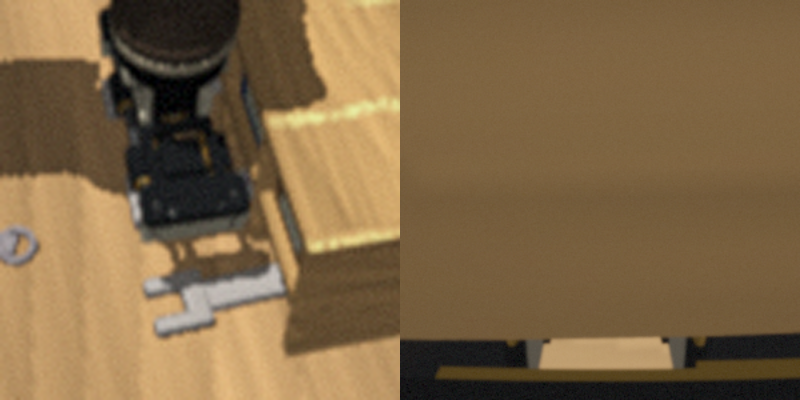

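The scene crop shows the hand in front of the bay next to the fork. The wrist view shows no metal between the pads, and the fingers closed to 35 mm with no force, so the grasp missed. I'll open, rise and look again.

Emit:
arm_command --deltas '[0,0,0,0,0,0,60,0,0,0,0,0,0,76,0,0,0,0,0,0,76,0,0,0,0,0,0,76,0,0,0,0,0,0.04,76,0,0,0,0,0,0.08,76,0,0,0,0,0,0.12,76,0,0,0,0,0,0.16,76,0,0,0,-0.033,0,0.203,76,0,0,0,-0.033,0,0.203,76,0,0,0,-0.033,0,0.203,76,0,0,0,-0.033,0,0.203,76]'

```text
clock: 4.75
position: [0.5388, -0.1681, 0.2231]
ee_rot: [-3.14, 0.089, 0.002]
force: [-0.9, -0.1, 0.3]
width: 0.827
gripper_force: 0.0
```

```bash
python3 - <<'E'
from h import *
import pickle
st();c=optics.calibration("wrist");i=optics.get_image("wrist");b=optics.get_image("top")
pickle.dump(c,open("w2.pkl","wb"));cv2.imwrite("pics/w2full.png",i);cv2.imwrite("pics/w2.png",cv2.resize(i[60:260,120:380],(780,600),interpolation=cv2.INTER_CUBIC))
E
```

```text
t 4.75 p [ 0.5388 -0.1681  0.2231] toolx yaw -3.25 tilt [-0.001  0.    -1.   ] F [-0.9 -0.1  0.3] w 75.9 gf 0.0 q [ 0.26  0.34 -0.07  1.72  0.03  1.08 -1.45]
```

View pics/w2.png

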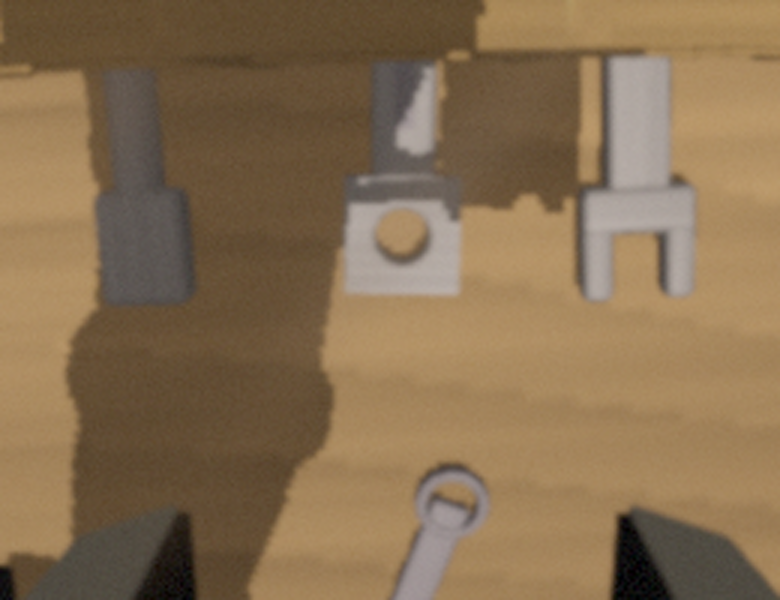

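The crank still lies with its eye at crop (402,235), full picture (254,138), and seems untouched. I'll check where the fingers really are.

```bash
python3 - <<'E'
from h import *
import pickle
for f,tcp,yaw,w in(("w1.pkl",(.5381,-.1719,.2238),-.16,91),("w2.pkl",(.5388,-.1681,.2231),-3.25,76)):
    c=pickle.load(open(f,"rb"));tcp=np.array(tcp);y=np.radians(yaw)
    ty=np.array([np.sin(y),-np.cos(y),0])
    for s in(1,-1):
        for dz in(-.019,0,.03): print(f,s,dz,proj("wrist",tcp+s*ty*w/2000+[0,0,dz],c).round(1))
c=pickle.load(open("w2.pkl","rb"))
print(onz("wrist",(254,138.3),.014,c))
print("front edge",onz("wrist",(120+345/3,60+292/3),.014,c),onz("wrist",(120+460/3,60+292/3),.014,c))
print("shank",onz("wrist",(120+372/3,60+70/3),.014,c),onz("wrist",(120+437/3,60+70/3),.014,c))
for n in("top",):
    print(tri([ray("wrist",(254,138.3),c),ray("top",(322.7,205.9)),ray("scene",(266.9,248.3))]))
E
```

```text
w1.pkl 1 -0.019 [328.5 231.4]
w1.pkl 1 0 [335.9 245.8]
w1.pkl 1 0.03 [351.  275.3]
w1.pkl -1 -0.019 [179.4 231.4]
w1.pkl -1 0 [172.  245.8]
w1.pkl -1 0.03 [156.9 275.4]
w2.pkl 1 -0.019 [316.4 231.4]
w2.pkl 1 0 [322.6 245.9]
w2.pkl 1 0.03 [335.3 275.6]
w2.pkl -1 -0.019 [191.7 231.4]
w2.pkl -1 0 [185.5 245.9]
w2.pkl -1 0.03 [172.7 275.6]
[ 0.56712974 -0.16962052  0.014     ]
front edge [ 0.54629124 -0.14631651  0.014     ] [ 0.54375703 -0.19078845  0.014     ]
shank [ 0.62800569 -0.16214519  0.014     ] [ 0.62665924 -0.18579285  0.014     ]
(array([ 0.56604627, -0.16883916,  0.010658  ]), [np.float64(0.0009500935760757531), np.float64(0.0006240523583515304), np.float64(0.000404770290991194)])
```

The visible fingertips stand about 5 mm per side wider than the reported opening. Stopping at 35 mm therefore left the tips just clear of the 44 mm head. I'll repeat the grasp, closing fully this time.

Emit:
arm_command --deltas '[0,0,0,0.033,-0.001,-0.04,80,0,0,0,0.033,-0.001,-0.08,80,0,0,0,0.033,-0.001,-0.12,80,0,0,0,0.033,-0.001,-0.16,80,0,0,0,0.033,-0.001,-0.185,80,0,0,0,0.033,-0.001,-0.202,80,0,0,0,0.033,-0.001,-0.202,60,0,0,0,0.033,-0.001,-0.202,45,0,0,0,0.033,-0.001,-0.202,30,0,0,0,0.033,-0.001,-0.202,15,0,0,0,0.033,-0.001,-0.202,0,0,0,0,0.033,-0.001,-0.202,0,0,0,0,0.033,-0.001,-0.202,0,0,0,0,0.033,-0.001,-0.202,0]' --force 50

```text
clock: 6.25
position: [0.5721, -0.1693, 0.0221]
ee_rot: [3.14, -0.089, 0.0]
force: [0.3, 0.2, -0.5]
width: 0.225
gripper_force: 0.0
```

```bash
python3 -c "
from h import *
st()"
```

```text
t 6.25 p [ 0.5721 -0.1693  0.0221] toolx yaw -3.25 tilt [ 0. -0. -1.] F [ 0.3  0.2 -0.5] w 20.7 gf 0.0 q [ 0.24  0.62 -0.06  1.83  0.06  0.69 -1.48]
```

Emit:
arm_command --deltas '[0,0,0,0,0,0,0,0,0,0,0,0,0,0,0,0,0,0,0,0,0]'

```text
clock: 6.55
position: [0.572, -0.1692, 0.0219]
ee_rot: [3.14, -0.089, -0.0]
force: [-0.1, 0.3, 0.3]
width: 0.01
gripper_force: 0.0
```

```bash
python3 - <<'E'
from h import *
s=st();c=optics.calibration("wrist");w=optics.get_image("wrist");cv2.imwrite("pics/g2.png",w)
cv2.imwrite("pics/g2c.png",np.vstack([cv2.resize(w[290:384],None,fx=1.5,fy=1.5),cv2.resize(optics.get_image("top")[150:250,260:400],(768,400))]))
E
```

```text
t 6.55 p [ 0.572  -0.1692  0.0219] toolx yaw -3.26 tilt [-0. -0. -1.] F [-0.1  0.3  0.3] w 1.0 gf 0.0 q [ 0.24  0.62 -0.06  1.83  0.06  0.69 -1.48]
```

View pics/g2c.png

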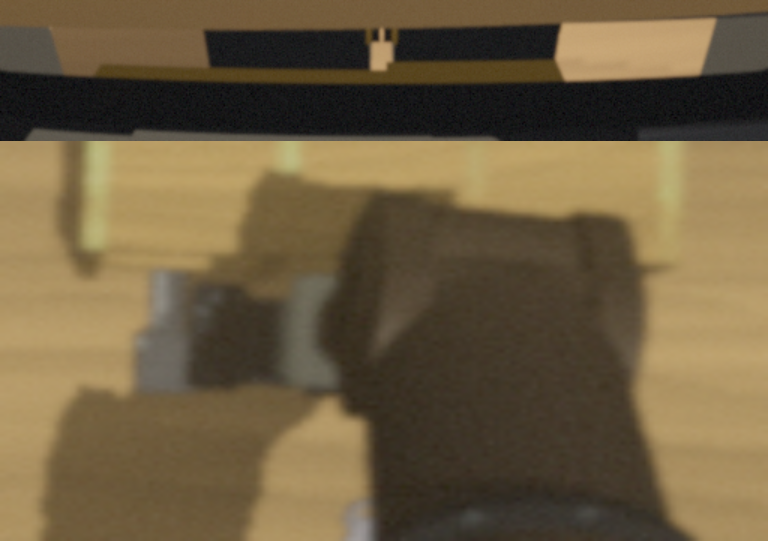

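The fingers shut fully (gap at crop (380,50)) and passed over the crank, so the real fingertips stand higher than z = 0.014. I'll work out the tip height from the two earlier wrist views.

```bash
python3 - <<'E'
from h import *
import pickle
for f,tcp,yaw,w,L,R in(("w1.pkl",(.5381,-.1719,.2238),-.16,90.7,(170,232),(342,231)),("w2.pkl",(.5388,-.1681,.2231),-3.25,75.9,(183.3,230),(325.7,230))):
    c=pickle.load(open(f,"rb"));o,dl=ray("wrist",L,c);_,dr=ray("wrist",R,c)
    # depth where separation = w
    nl,nr=dl/np.linalg.norm(dl),dr/np.linalg.norm(dr)
    k=w/1000/np.linalg.norm(nl-nr); P=o+k*(nl+nr)/2
    print(f,"tip mid rel to tcp",(P-np.array(tcp)).round(4))
E
```

```text
w1.pkl tip mid rel to tcp [ 0.0114 -0.0011  0.0058]
w2.pkl tip mid rel to tcp [ 0.0112 -0.0009  0.0035]
```

Emit:
arm_command --deltas '[0,0,0,0,0,0,40,0,0,0,0,0,0,80,0,0,0,0,0,0,80,0,0,0,0,0,0,80,0,0,0,0,0,0,80,0,0,0,0,0,0,80,0,0,0,0,0,0,80,0,0,0,0,0,-0.003,80,0,0,0,0,0,-0.006,80,0,0,0,0,0,-0.009,80,0,0,0,0,0,-0.012,80,0,0,0,0,0,-0.012,80]'

```text
clock: 7.85
position: [0.5716, -0.1692, 0.0093]
ee_rot: [-3.14, 0.089, 0.001]
force: [-0.1, 1.0, -0.1]
width: 0.869
gripper_force: 0.0
```

```bash
python3 - <<'E'
from h import *
s=st();c=optics.calibration("wrist");w=optics.get_image("wrist")
o,d=ray("wrist",(256,192),c);print((o-s["position"]).round(4))
cv2.imwrite("pics/g3.png",np.vstack([cv2.resize(w[290:384],None,fx=1.5,fy=1.5),cv2.resize(optics.get_image("scene")[190:290,220:348],(768,450))[:, :]]))
E
```

```text
t 7.85 p [ 0.5716 -0.1692  0.0093] toolx yaw -3.25 tilt [-0.001  0.    -1.   ] F [-0.1  1.  -0.1] w 79.8 gf 0.0 q [ 0.24  0.64 -0.06  1.84  0.06  0.67 -1.48]
[ 0.0831 -0.0048  0.1608]
```

View pics/g3.png

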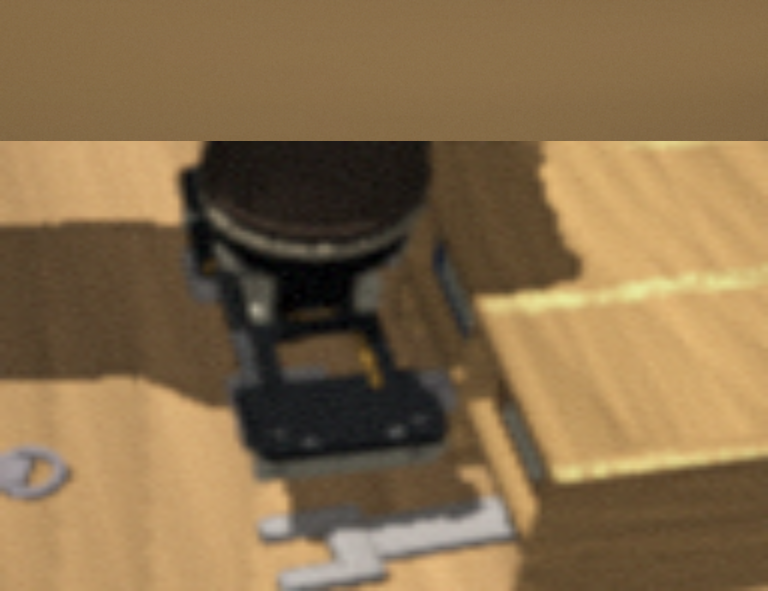

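No contact at z = 0.009, so the tips stand near TCP height rather than 19 mm ahead. I'll go on in small steps.

Emit:
arm_command --deltas '[0,0,0,0,0,-0.002,80,0,0,0,0,0,-0.004,80,0,0,0,0,0,-0.004,80]'

```text
clock: 8.25
position: [0.5718, -0.1692, 0.0057]
ee_rot: [-3.14, 0.089, 0.001]
force: [-0.1, 0.0, -0.9]
width: 0.876
gripper_force: 0.0
```

Emit:
arm_command --deltas '[0,0,0,0,0,-0.002,80,0,0,0,0,0,-0.003,80,0,0,0,0,0,-0.003,80]'

```text
clock: 8.55
position: [0.5719, -0.1693, 0.0027]
ee_rot: [-3.14, 0.089, 0.001]
force: [0.8, 0.3, 1.1]
width: 0.872
gripper_force: 0.0
```

Emit:
arm_command --deltas '[0,0,0,0,0,0,60,0,0,0,0,0,0,45,0,0,0,0,0,0,38,0,0,0,0,0,0,38,0,0,0,0,0,0,38,0,0,0,0,0,0,38,0,0,0,0,0,0,38]' --force 25

```text
clock: 9.25
position: [0.572, -0.1693, 0.003]
ee_rot: [3.14, -0.089, 0.0]
force: [-0.3, 0.0, 0.0]
width: 0.475
gripper_force: 25.0
```

The grip holds: 43.6 mm across the head at 25 N. I'll open again and lower a little so the pads overlap the crank more, watching the force.

Emit:
arm_command --deltas '[0,0,0,0,0,0,60,0,0,0,0,0,0,60,0,0,0,0,0,-0.001,60,0,0,0,0,0,-0.002,60,0,0,0,0,0,-0.003,60,0,0,0,0,0,-0.003,60]'

```text
clock: 9.85
position: [0.5719, -0.1692, -0.0003]
ee_rot: [-3.14, 0.089, 0.001]
force: [-0.5, 0.2, 0.6]
width: 0.656
gripper_force: 0.0
```

Emit:
arm_command --deltas '[0,0,0,0,0,-0.001,60,0,0,0,0,0,-0.002,60,0,0,0,0,0,-0.002,60]'

```text
clock: 10.15
position: [0.5719, -0.1692, -0.0022]
ee_rot: [-3.14, 0.089, 0.0]
force: [-0.4, -0.3, -0.9]
width: 0.652
gripper_force: 0.0
```

Emit:
arm_command --deltas '[0,0,0,0,0,-0.001,60,0,0,0,0,0,-0.002,60,0,0,0,0,0,-0.002,60]'

```text
clock: 10.45
position: [0.572, -0.1693, -0.0025]
ee_rot: [3.14, -0.089, 0.001]
force: [-6.7, 1.6, 19.1]
width: 0.651
gripper_force: 9.4
```

Emit:
arm_command --deltas '[0,0,0,0,0,-0.001,60,0,0,0,0,0,-0.002,60,0,0,0,0,0,-0.002,60]'

```text
clock: 10.75
position: [0.5721, -0.1693, -0.0027]
ee_rot: [3.14, -0.09, 0.002]
force: [-13.6, 3.0, 40.9]
width: 0.657
gripper_force: 20.3
```

The bench contact comes at reported z ≈ -0.0025. I'll back off 1.5 mm and grip.

Emit:
arm_command --deltas '[0,0,0,0,0,0.0055,60,0,0,0,0,0,0.0055,60,0,0,0,0,0,0.0055,38,0,0,0,0,0,0.0055,38,0,0,0,0,0,0.0055,38,0,0,0,0,0,0.0055,38,0,0,0,0,0,0.0055,38]' --force 55

```text
clock: 11.45
position: [0.5717, -0.1692, -0.0009]
ee_rot: [-3.14, 0.089, 0.001]
force: [0.0, 0.7, -2.0]
width: 0.47
gripper_force: 55.0
```

Emit:
arm_command --deltas '[0,0,0,0,0,0.006,38,0,0,0,0,0,0.012,38,0,0,0,0,0,0.02,38,0,0,0,0,0,0.028,38,0,0,0,-0.01,0,0.03,38,0,0,0,-0.025,0,0.03,38,0,0,0,-0.04,0,0.03,38,0,0,0,-0.055,0,0.03,38,0,0,0,-0.07,0,0.03,38,0,0,0,-0.085,0,0.03,38,0,0,0,-0.1,0,0.03,38,0,0,0,-0.115,0,0.03,38,0,0,0,-0.13,0,0.03,38,0,0,0,-0.14,0,0.03,38,0,0,0,-0.14,0,0.03,38,0,0,0,-0.14,0,0.03,38]'

```text
clock: 13.05
position: [0.4325, -0.1694, 0.0297]
ee_rot: [3.14, -0.089, 0.002]
force: [-0.2, -0.2, -0.8]
width: 0.471
gripper_force: 55.0
```

```bash
python3 - <<'E'
from h import *
s=st();w=optics.get_image("wrist");a=optics.get_image("scene");b=optics.get_image("top")
cv2.imwrite("pics/d1.png",np.vstack([np.hstack([w[84:384,56:456],cv2.resize(b[160:310,230:430],(400,300))]),np.hstack([cv2.resize(a[160:310,150:350],(400,300)),np.zeros((300,400,3),np.uint8)])]))
E
```

```text
t 13.05 p [ 0.4325 -0.1694  0.0297] toolx yaw -3.26 tilt [ 0.001 -0.    -1.   ] F [-0.2 -0.2 -0.8] w 43.2 gf 55.0 q [ 0.32  0.46 -0.08  2.15  0.07  0.53 -1.44]
```

View pics/d1.png

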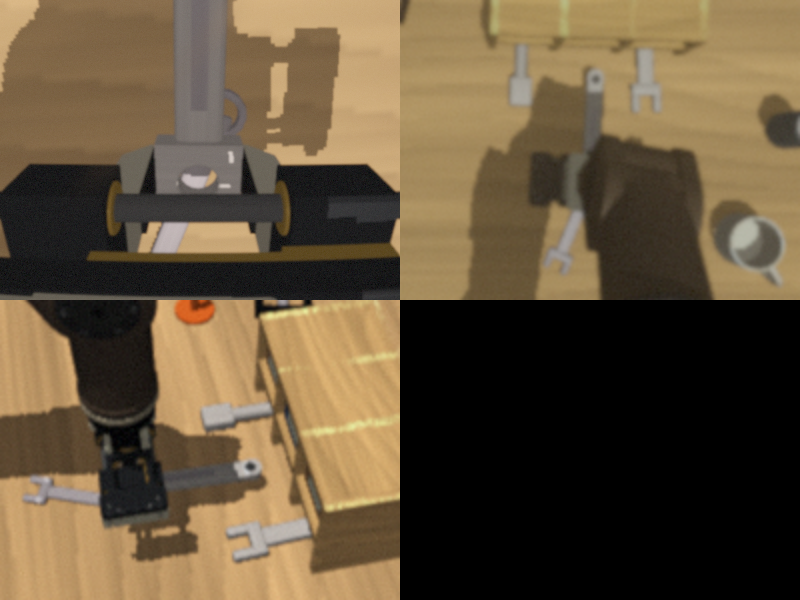

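The crank is out of the rack, level in the hand: eye at (198,180) in the wrist part, pedal end at (595,75) in the top part. The wrench and the neighbouring parts haven't moved. Next I lay it on the open bench at about x 0.42, y 0.

Emit:
arm_command --deltas '[0,0,0,0,0,0.02,38,0,0,0,0,0,0.04,38,0,0,0,0,0.02,0.04,38,0,0,0,-0.002,0.045,0.04,38,0,0,0,-0.004,0.07,0.04,38,0,0,0,-0.005,0.095,0.04,38,0,0,0,-0.005,0.12,0.04,38,0,0,0,-0.005,0.145,0.04,38,0,0,0,-0.005,0.165,0.04,38,0,0,0,-0.005,0.17,0.03,38,0,0,0,-0.005,0.17,0.015,38,0,0,0,-0.005,0.17,0,38,0,0,0,-0.005,0.17,-0.012,38,0,0,0,-0.005,0.17,-0.02,38,0,0,0,-0.005,0.17,-0.026,38,0,0,0,-0.005,0.17,-0.028,38,0,0,0,-0.005,0.17,-0.029,38,0,0,0,-0.005,0.17,-0.029,38]'

```text
clock: 15.0
position: [0.4272, 0.0007, 0.0006]
ee_rot: [-3.14, 0.089, -0.001]
force: [0.2, 0.2, -1.9]
width: 0.476
gripper_force: 55.0
```

Emit:
arm_command --deltas '[0,0,0,0,0,-0.0005,38,0,0,0,0,0,-0.001,38,0,0,0,0,0,-0.001,38]'

```text
clock: 15.3
position: [0.4271, 0.0008, -0.0004]
ee_rot: [-3.14, 0.089, -0.001]
force: [0.6, 0.1, -1.5]
width: 0.471
gripper_force: 55.0
```

Emit:
arm_command --deltas '[0,0,0,0,0,-0.0005,38,0,0,0,0,0,-0.0005,50,0,0,0,0,0,-0.0005,60,0,0,0,0,0,-0.0005,70,0,0,0,0,0,-0.0005,80,0,0,0,0,0,-0.0005,80,0,0,0,0,0,0.01,80,0,0,0,0,0,0.04,80,0,0,0,-0.01,0,0.08,80,0,0,0,-0.03,0,0.12,80,0,0,0,-0.03,0,0.16,80,0,0,0,-0.03,0,0.2,80,0,0,0,-0.03,0,0.24,80,0,0,0,-0.03,0,0.25,80,0,0,0,-0.03,0,0.25,80,0,0,0,-0.03,0,0.25,80]'

```text
clock: 16.9
position: [0.3963, 0.0006, 0.2488]
ee_rot: [3.14, -0.089, -0.001]
force: [-0.2, 0.0, -0.2]
width: 0.871
gripper_force: 0.0
```

```bash
cat >> h.py <<'E'
def blobs(i,roi,th,s=8,amin=5):
    x,y,w,h=roi;q=cv2.resize(cv2.cvtColor(i,cv2.COLOR_BGR2HSV)[...,1][y:y+h,x:x+w],None,fx=s,fy=s,interpolation=cv2.INTER_CUBIC)
    cs,hi=cv2.findContours((q<th).astype(np.uint8),cv2.RETR_CCOMP,cv2.CHAIN_APPROX_NONE);out=[]
    for c,hh in zip(cs,hi[0]):
        ar=cv2.contourArea(c)/s/s
        if ar>amin:
            P=(c[:,0]+.5)/s-.5+[x,y];M=cv2.moments(P.astype(np.float32).reshape(-1,1,2))
            out.append((hh[3]>=0,ar,np.array([M['m10']/M['m00'],M['m01']/M['m00']]),P))
    return out
E
python3 - <<'E'
from h import *
s=st();c=optics.calibration("wrist");w=optics.get_image("wrist");b=optics.get_image("top")
cv2.imwrite("pics/w3.png",w);cv2.imwrite("pics/t3.png",b)
import pickle;pickle.dump(c,open("w3.pkl","wb"))
e=proj("wrist",(.427,0,.014),c);t=proj("wrist",(.598,-.01,.014),c);print("expect",e,t,proj("top",(.427,0,.014)),proj("top",(.598,-.01,.014)))
for th in(40,60,80):
  for h,a,m,P in blobs(w,(200,0,112,220),th,4):
    if a>40: print("wrist",th,h,round(a),m.round(1),P.min(0).round(1),P.max(0).round(1),onz("wrist",m,.014,c).round(4))
et=proj("top",(.427,0,.014)).astype(int)
for h,a,m,P in blobs(b,(et[0]-25,et[1]-75,50,95),70,8):
    print("top",h,round(a),m.round(1),P.min(0).round(1),P.max(0).round(1),onz("top",m,.014).round(4))
E
```

```text
t 16.9 p [0.3963 0.0006 0.2488] toolx yaw -3.26 tilt [-0.001 -0.    -1.   ] F [-0.2  0.  -0.2] w 80.0 gf 0.0 q [-0.01  0.04 -0.14  2.03  0.01  1.07 -1.77]
expect [253.06713098 133.29295443] [253.1662269  -22.54791671] [267.18258193 251.74097216] [270.54505042 195.06521933]
wrist 40 False 153 [263.  147.4] [249.9 133.6] [268.9 153.9] [ 0.4089 -0.0112  0.014 ]
wrist 40 False 427 [302.6  11.7] [293.4  -0.4] [311.4  24.1] [ 0.56   -0.0631  0.014 ]
wrist 40 False 2293 [252.2  65.1] [235.1  -0.4] [263.4 142.1] [ 0.5057 -0.0035  0.014 ]
wrist 60 False 458 [302.2  12. ] [292.6  -0.4] [311.4  24.9] [ 0.5597 -0.0626  0.014 ]
wrist 60 False 3527 [252.8  85.4] [234.6  -0.4] [270.4 154.9] [ 0.483 -0.003  0.014]
wrist 60 True 242 [252.5 136.3] [243.4 127.9] [261.6 145.1] [0.4233 0.0009 0.014 ]
wrist 80 False 484 [301.9  12.2] [292.1  -0.4] [311.4  25.4] [ 0.5594 -0.0623  0.014 ]
wrist 80 False 3758 [252.9  85.7] [233.9  -0.4] [271.1 155.1] [ 0.4827 -0.003   0.014 ]
wrist 80 True 200 [252.5 136.2] [244.1 128.4] [260.9 144.4] [0.4235 0.0009 0.014 ]
top False 5 [247.2 253.5] [245.3 252.4] [249.2 255.2] [0.4215 0.06   0.014 ]
top False 448 [268.2 226.6] [258.9 196.8] [274.3 252.6] [ 0.5022 -0.0031  0.014 ]
top False 174 [288.4 199.3] [284.1 181.7] [291.4 212.7] [ 0.5852 -0.0643  0.014 ]
```

Emit:
arm_command --deltas '[0,0,0,0.035,0.05,0,80,0,0,0,0.07,0.1,0,80,0,0,0,0.1,0.14,0,80,0,0,0,0.13,0.18,0,80,0,0,0,0.154,0.22,0,80,0,0,0,0.154,0.23,0,80,0,0,0,0.154,0.23,0,80,0,0,0,0.154,0.23,0,80,0,0,0,0.154,0.23,0,80]'

```text
clock: 17.9
position: [0.5505, 0.2291, 0.2485]
ee_rot: [3.139, -0.091, -0.002]
force: [0.7, -1.0, -0.1]
width: 0.872
gripper_force: 0.0
```

```bash
cat > look.py <<'E'
from h import *
import pickle,sys
n=sys.argv[1]
st();c=optics.calibration("wrist");w=optics.get_image("wrist");cv2.imwrite(f"pics/{n}.png",w);pickle.dump(c,open(n+".pkl","wb"))
e=proj("wrist",(.662,.2463,.006),c);t=proj("wrist",(.662,.2463,.12),c);print("expect foot,tip",e,t)
x0,y0=int(min(e[0],t[0]))-45,int(min(e[1],t[1]))-45;x0=max(x0,0);y0=max(y0,0)
for th in(60,90):
  for h,a,m,P in blobs(w,(x0,y0,110,110),th,4,60):
    r=cv2.minEnclosingCircle(P.astype(np.float32)); print(th,h,round(a),m.round(1),P.min(0).round(1),P.max(0).round(1),onz("wrist",m,.006,c).round(4))
E
python3 look.py p1
python3 - <<'E'
from h import *
import pickle
c=pickle.load(open("w3.pkl","rb"));w=cv2.imread("pics/w3.png");s=cv2.cvtColor(w,cv2.COLOR_BGR2HSV)[...,1]
pts=[]
for r in range(5,110,5):
    k=np.where(s[r,225:285]<70)[0]+225
    a=onz("wrist",(k.min()-.5,r),.014,c);b=onz("wrist",(k.max()+.5,r),.014,c);m=(a+b)/2
    pts.append([*m[:2],(a-b)[1]*1000]); 
pts=np.array(pts);print(pts.round(4)[::4]);k=np.polyfit(pts[:-3,0],pts[:-3,1],1);print("yaw",np.degrees(np.arctan(k[0])),"y at .4235",np.polyval(k,.4235),"y at .5185",np.polyval(k,.5185))
E
```

```text
t 17.9 p [0.5505 0.2291 0.2485] toolx yaw -3.32 tilt [-0.002 -0.002 -1.   ] F [ 0.7 -1.  -0.1] w 80.1 gf 0.0 q [-0.31  0.39 -0.24  1.59  0.1   1.18 -2.2 ]
expect foot,tip [233.59338478  64.7057745 ] [225.5788489   55.24842895]
60 False 1721 [235.5  65.3] [210.9  36.9] [258.4  89.6] [0.6612 0.2441 0.006 ]
90 False 2271 [232.8  62.6] [206.6  34.9] [259.1  90.6] [0.6644 0.247  0.006 ]
[[ 5.69700e-01 -8.70000e-03  2.43796e+01]
 [ 5.48800e-01 -7.50000e-03  2.24329e+01]
 [ 5.27500e-01 -6.30000e-03  2.27250e+01]
 [ 5.05700e-01 -5.10000e-03  2.30395e+01]
 [ 4.83500e-01 -2.60000e-03  2.33772e+01]
 [ 4.60600e-01 -1.30000e-03  2.37395e+01]]
yaw -4.2549791157171795 y at .4235 0.0015724747507898373 y at .5185 -0.005495546070930488
```

Emit:
arm_command --deltas '[0,0,0,0.035,0.015,0,80,0,0,0,0.07,0.03,0,80,0,0,0,0.07,0.03,0,80,0,0,0,0.07,0.03,0,80]'

```text
clock: 18.35
position: [0.6211, 0.2596, 0.2489]
ee_rot: [3.139, -0.091, -0.001]
force: [-0.6, -0.0, -0.8]
width: 0.876
gripper_force: 0.0
```

```bash
python3 look.py p2; python3 - <<'E'
from h import *
import pickle
v=[]
for n,p in(("p1",(190,20)),("p2",None)):
    c=pickle.load(open(n+".pkl","rb"));w=cv2.imread(f"pics/{n}.png")
    e=proj("wrist",(.663,.246,.006),c)
    x,y=(e-60).astype(int);x=max(x,0);y=max(y,0)
    v.append(cv2.resize(w[y:y+100,x:x+100],(400,400),interpolation=cv2.INTER_CUBIC));print(n,"crop origin",x,y,"x4")
cv2.imwrite("pics/posts.png",np.hstack(v))
E
```

```text
t 18.35 p [0.6211 0.2596 0.2489] toolx yaw -3.34 tilt [-0.001 -0.001 -1.   ] F [-0.6 -0.  -0.8] w 80.4 gf 0.0 q [-0.34  0.51 -0.22  1.39  0.11  1.25 -2.2 ]
expect foot,tip [262.69888033 123.5335723 ] [266.06667156 136.81513685]
60 False 473 [271.6 129.7] [256.4 112.1] [286.1 145.1] [0.6538 0.2357 0.006 ]
60 False 478 [251.5 109.3] [237.1  96.1] [270.6 127.9] [0.6799 0.259  0.006 ]
60 False 175 [320.2  88.5] [312.6  77.6] [326.4  97.6] [0.7    0.1751 0.006 ]
90 False 1862 [262.4 120.1] [236.6  95.6] [287.1 146.6] [0.6662 0.2465 0.006 ]
90 False 210 [319.9  88.2] [311.6  77.6] [326.4  98.4] [0.7003 0.1755 0.006 ]
p1 crop origin 173 3 x4
p2 crop origin 202 62 x4
```

View pics/posts.png

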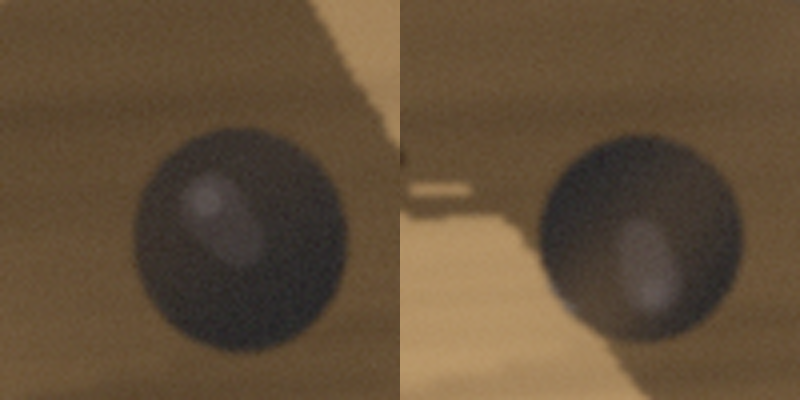

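Both views show the empty post clearly. The foot centres are at full-picture (232.8,62.5) and (262.1,121.3), and the tips at (224.4,52.4) and (265.6,135.4).

```bash
python3 - <<'E'
from h import *
import pickle
c1,c2=[pickle.load(open(n+".pkl","rb")) for n in("p1","p2")]
f=[ray("wrist",(232.75,62.5),c1),ray("wrist",(262.1,121.25),c2)];t=[ray("wrist",(224.4,52.4),c1),ray("wrist",(265.6,135.4),c2)]
for nm,r,z,T,S in(("foot",f,.006,(186.8,174.5),(264.2,140.6)),("tip",t,.12,(180,168.6),(264.6,112.6))):
    print(nm,"2 wrist",tri(r),"\n each",[(o+d*(z-o[2])/d[2]).round(4) for o,d in r],"all",tri(r+[ray("top",T),ray("scene",S)])[0].round(4))
E
```

```text
foot 2 wrist (array([0.66466572, 0.24701702, 0.00504953]), [np.float64(0.00015626243011838508), np.float64(0.00015626243011838172)]) 
 each [array([0.6645, 0.2471, 0.006 ]), array([0.6648, 0.2469, 0.006 ])] all [0.664  0.2477 0.0026]
tip 2 wrist (array([0.66388057, 0.24677584, 0.12420948]), [np.float64(2.4058460735855306e-06), np.float64(2.4058460735713013e-06)]) 
 each [array([0.6643, 0.2471, 0.12  ]), array([0.6633, 0.2467, 0.12  ])] all [0.6629 0.2468 0.1196]
```

Emit:
arm_command --deltas '[0,0,0,-0.02,-0.045,0,60,0,0,0,-0.035,-0.09,0,60,0,0,0,-0.055,-0.135,0,60,0,0,0,-0.07,-0.18,0,60,0,0,0,-0.09,-0.225,0,60,0,0,0,-0.1046,-0.264,0,60,0,0,0,-0.1046,-0.264,-0.04,60,0,0,0,-0.1046,-0.264,-0.08,60,0,0,0,-0.1046,-0.264,-0.12,60,0,0,0,-0.1046,-0.264,-0.16,60,0,0,0,-0.1046,-0.264,-0.2,60,0,0,0,-0.1046,-0.264,-0.215,60,0,0,0,-0.1046,-0.264,-0.22,60,0,0,0,-0.1046,-0.264,-0.22,60,0,0,0,-0.1046,-0.264,-0.22,60]'

```text
clock: 19.9
position: [0.517, -0.0034, 0.0309]
ee_rot: [-3.14, 0.09, -0.003]
force: [0.4, 0.1, 0.9]
width: 0.654
gripper_force: 0.0
```

```bash
python3 -c "
from h import *
st()"
```

```text
t 19.9 p [ 0.517  -0.0034  0.0309] toolx yaw -3.27 tilt [ 0.002  0.    -1.   ] F [0.4 0.1 0.9] w 60.0 gf 0.0 q [ 0.02  0.52 -0.15  2.02  0.13  0.61 -1.85]
```

Emit:
arm_command --deltas '[0,0,0,0,-0.001,-0.015,60,0,0,0,0,-0.001,-0.025,60,0,0,0,0,-0.001,-0.0315,60,0,0,0,0,-0.001,-0.0315,60,0,0,0,0,-0.001,-0.0315,45,0,0,0,0,-0.001,-0.0315,30,0,0,0,0,-0.001,-0.0315,18,0,0,0,0,-0.001,-0.0315,18,0,0,0,0,-0.001,-0.0315,18,0,0,0,0,-0.001,-0.0315,18,0,0,0,0,-0.001,-0.0315,18]' --force 55

```text
clock: 21.0
position: [0.5164, -0.0043, -0.002]
ee_rot: [3.14, -0.09, 0.0]
force: [-0.6, -0.8, 1.9]
width: 0.259
gripper_force: 55.0
```

```bash
python3 -c "
from h import *
st()"
```

```text
t 21.0 p [ 0.5164 -0.0043 -0.002 ] toolx yaw -3.27 tilt [ 0. -0. -1.] F [-0.6 -0.8  1.9] w 23.8 gf 55.0 q [ 0.01  0.57 -0.14  2.04  0.15  0.54 -1.87]
```

Emit:
arm_command --deltas '[0,0,0,0,0,0.01,18,0,0,0,0,0,0.03,18,0,0,0,0,0,0.06,18,0,0,0,0,0,0.09,18,0,0,0,0,0,0.12,18,0,0,0,0,0,0.15,18,0,0,0,0,0,0.172,18,0,0,0.05,0,0,0.172,18,0,0,0.12,0,0.01,0.172,18,0,0,0.2,0,0.025,0.172,18,0,0,0.28,0,0.04,0.172,18,0,0,0.36,0,0.055,0.172,18,0,0,0.44,0,0.07,0.172,18,0,0,0.52,0,0.085,0.172,18,0,0,0.6,0,0.1,0.172,18,0,0,0.68,0,0.115,0.172,18,0,0,0.76,0,0.13,0.172,18,0,0,0.82,0,0.145,0.172,18,0,0,0.85,0,0.15,0.172,18,0,0,0.85,0,0.15,0.172,18]' --force 60

```text
clock: 23.0
position: [0.516, 0.1467, 0.1704]
ee_rot: [-2.519, -1.877, -0.0]
force: [0.4, -0.2, -2.0]
width: 0.255
gripper_force: 60.0
```

```bash
python3 -c "
from h import *
st()"
```

```text
t 23.0 p [0.516  0.1467 0.1704] toolx yaw 73.38 tilt [-0.  0. -1.] F [ 0.4 -0.2 -2. ] w 23.5 gf 60.0 q [ 0.01  0.4  -0.51  1.83  0.23  0.98 -0.89]
```

Emit:
arm_command --deltas '[0,0,0.06,0.005,0.01,0,18,0,0,0.14,0.01,0.025,0,18,0,0,0.22,0.016,0.04,0,18,0,0,0.3,0.022,0.055,0,18,0,0,0.38,0.028,0.07,0,18,0,0,0.46,0.034,0.085,0,18,0,0,0.54,0.04,0.1,0,18,0,0,0.62,0.046,0.115,0,18,0,0,0.7,0.052,0.13,0,18,0,0,0.78,0.06,0.14,0,18,0,0,0.83,0.065,0.147,0,18,0,0,0.851,0.065,0.147,0,18,0,0,0.851,0.065,0.147,0,18,0,0,0.851,0.065,0.147,0,18]'

```text
clock: 24.4
position: [0.5812, 0.2917, 0.1699]
ee_rot: [0.822, 3.032, -0.001]
force: [0.5, -0.1, -1.5]
width: 0.256
gripper_force: 60.0
```

```bash
python3 - <<'E'
from h import *
s=st();R=Ro.from_rotvec(s["ee_rot"]).as_matrix()
e=s["position"]-.095*R[:,0];e[2]=.172+.014;print("pred eye",e.round(4))
for n in("scene","top"):
    i=optics.get_image(n);cv2.imwrite(f"pics/h_{n}.png",i);q=proj(n,e);print(n,"pred px",q.round(1))
    x,y=(q-22).astype(int)
    for th in(60,80):
      for h,a,m,P in blobs(i,(x,y,44,44),th,8,4): print(" ",th,h,round(a,1),m.round(1),P.min(0).round(1),P.max(0).round(1),onz(n,m,.186).round(4))
E
```

```text
t 24.4 p [0.5812 0.2917 0.1699] toolx yaw 149.67 tilt [-0.    -0.001 -1.   ] F [ 0.5 -0.1 -1.5] w 23.5 gf 60.0 q [-0.06  0.65 -0.79  1.52  0.49  1.17  0.1 ]
pred eye [0.6632 0.2437 0.186 ]
scene pred px [265.4  95.4]
  60 False 15.1 [264.4 114.4] [262.2 111.6] [266.3 116.4] [0.6379 0.1569 0.186 ]
  60 False 276.3 [259.5  96.2] [242.6  89.1] [273.9 104.2] [0.6451 0.2438 0.186 ]
  80 False 17.9 [264.4 114.3] [261.9 111.2] [266.6 116.4] [0.6381 0.1574 0.186 ]
  80 False 301.7 [259.5  96.1] [242.6  86.4] [274.3 104.8] [0.6451 0.2442 0.186 ]
  80 False 20.1 [280.6  95.8] [275.3  84.3] [286.4 107.2] [0.7068 0.2314 0.186 ]
  80 False 5.3 [249.2  77.1] [248.8  72.6] [249.7  81.9] [0.6373 0.3485 0.186 ]
  80 False 5.2 [245.9  75.8] [245.4  72.6] [246.4  79.3] [0.6287 0.3583 0.186 ]
top pred px [176.  163.6]
  60 False 6.4 [193.6 171.8] [191.4 170.3] [194.9 173.7] [0.6413 0.1966 0.186 ]
  60 False 587.3 [177.3 170. ] [160.6 153.1] [194.9 184.4] [0.6459 0.2401 0.186 ]
  60 True 4.9 [190.9 177.9] [189.7 175.7] [191.8 180.6] [0.6248 0.2034 0.186 ]
  60 True 42.4 [176.3 163.8] [172.6 159.9] [179.9 167.3] [0.6627 0.2432 0.186 ]
  80 False 709.9 [178.3 170.3] [159.8 152.3] [196.2 184.4] [0.6452 0.2372 0.186 ]
  80 True 30.3 [176.3 163.8] [173.2 160.7] [179.4 166.9] [0.6626 0.243  0.186 ]
```

The top camera sees the eye at (176.3,163.8), within half a pixel of the prediction. It needs +3 mm in y to sit over the post. I'll correct that and start lowering.

Emit:
arm_command --deltas '[0,0,0,0,0.003,0,18,0,0,0,0,0.003,0,18,0,0,0,0,0.003,-0.015,18,0,0,0,0,0.003,-0.03,18,0,0,0,0,0.003,-0.04,18,0,0,0,0,0.003,-0.045,18,0,0,0,0,0.003,-0.045,18,0,0,0,0,0.003,-0.045,18]'

```text
clock: 25.3
position: [0.5815, 0.296, 0.1251]
ee_rot: [-0.817, -3.033, -0.001]
force: [0.6, 0.4, -1.3]
width: 0.257
gripper_force: 60.0
```

```bash
python3 - <<'E'
from h import *
s=st();R=Ro.from_rotvec(s["ee_rot"]).as_matrix()
e=s["position"]-.095*R[:,0];z=s["position"][2]+.016;e[2]=z;print("pred eye",e.round(4))
i=optics.get_image("top");q=proj("top",e);x,y=(q-22).astype(int)
for th in(60,80):
  for h,a,m,P in blobs(i,(x,y,44,44),th,8,4):
    if h: print(" ",th,h,round(a,1),m.round(1),onz("top",m,z).round(4))
print(q, "post axis at that z in top", proj("top",(.662,.2463,z)))
E
```

```text
t 25.3 p [0.5815 0.296  0.1251] toolx yaw 149.84 tilt [ 0.  0. -1.] F [ 0.6  0.4 -1.3] w 23.6 gf 60.0 q [-0.08  0.69 -0.77  1.57  0.52  1.1   0.07]
pred eye [0.6636 0.2482 0.1411]
  60 True 31.1 [177.8 166.1] [0.6645 0.2484 0.1411]
  80 True 17.7 [177.6 166.2] [0.6643 0.2489 0.1411]
[177.83248133 166.40572757] post axis at that z in top [178.52124405 166.97805353]
```

Emit:
arm_command --deltas '[0,0,0,-0.001,-0.0015,0,18,0,0,0,-0.001,-0.0015,-0.005,18,0,0,0,-0.001,-0.0015,-0.01,18,0,0,0,-0.001,-0.0015,-0.015,18,0,0,0,-0.001,-0.0015,-0.02,18,0,0,0,-0.001,-0.0015,-0.025,18,0,0,0,-0.001,-0.0015,-0.03,18,0,0,0,-0.001,-0.0015,-0.03,18]'

```text
clock: 26.15
position: [0.58, 0.2939, 0.094]
ee_rot: [-0.817, -3.033, 0.001]
force: [0.5, 0.2, -1.0]
width: 0.255
gripper_force: 60.0
```

```bash
python3 -c "
from h import *
s=st();print(s['ft_torque'].round(2))"
```

```text
t 26.15 p [0.58   0.2939 0.094 ] toolx yaw 149.84 tilt [-0.001 -0.001 -1.   ] F [ 0.5  0.2 -1. ] w 23.4 gf 60.0 q [-0.09  0.72 -0.75  1.6   0.55  1.04  0.05]
[ 0.11 -0.11  0.06]
```

Emit:
arm_command --deltas '[0,0,0,0.0005,0.0005,-0.008,18,0,0,0,0.0005,0.0005,-0.016,18,0,0,0,0.0005,0.0005,-0.024,18,0,0,0,0.0005,0.0005,-0.032,18,0,0,0,0.0005,0.0005,-0.04,18,0,0,0,0.0005,0.0005,-0.048,18,0,0,0,0.0005,0.0005,-0.056,18,0,0,0,0.0005,0.0005,-0.056,18]'

```text
clock: 26.95
position: [0.5803, 0.2941, 0.0375]
ee_rot: [-0.817, -3.032, 0.002]
force: [0.6, 0.7, -2.3]
width: 0.249
gripper_force: 60.0
```

Emit:
arm_command --deltas '[0,0,0,0,0,-0.008,18,0,0,0,0,0,-0.016,18,0,0,0,0,0,-0.024,18,0,0,0,0,0,-0.028,18,0,0,0,0,0,-0.03,18,0,0,0,0,0,-0.03,18,0,0,0,0,0,-0.03,18]'

```text
clock: 27.65
position: [0.581, 0.2949, 0.0092]
ee_rot: [0.817, 3.033, 0.0]
force: [0.1, -0.6, -1.4]
width: 0.253
gripper_force: 60.0
```

Emit:
arm_command --deltas '[0,0,0,0,0,-0.001,18,0,0,0,0,0,-0.002,18,0,0,0,0,0,-0.003,18,0,0,0,0,0,-0.003,18]'

```text
clock: 28.05
position: [0.5809, 0.2947, 0.0058]
ee_rot: [-0.818, -3.033, 0.0]
force: [0.2, -0.5, -1.3]
width: 0.26
gripper_force: 60.0
```

Emit:
arm_command --deltas '[0,0,0,0,0,-0.001,18,0,0,0,0,0,-0.002,18,0,0,0,0,0,-0.002,18]'

```text
clock: 28.35
position: [0.5809, 0.2948, 0.004]
ee_rot: [0.817, 3.033, 0.0]
force: [0.7, 0.3, 0.6]
width: 0.258
gripper_force: 60.0
```

Emit:
arm_command --deltas '[0,0,0,0,0,-0.001,18,0,0,0,0,0,-0.001,18,0,0,0,0,0,-0.001,18]'

```text
clock: 28.65
position: [0.5809, 0.2949, 0.0032]
ee_rot: [0.817, 3.033, 0.0]
force: [-1.1, -0.5, 3.1]
width: 0.258
gripper_force: 60.0
```

```bash
python3 -c "
from h import *
s=st();print(s['ft_torque'].round(2))"
```

```text
t 28.65 p [0.5809 0.2949 0.0032] toolx yaw 149.84 tilt [ 0.  0. -1.] F [-1.1 -0.5  3.1] w 23.7 gf 60.0 q [-0.12  0.82 -0.69  1.66  0.64  0.9  -0.02]
[-0.13 -0.01 -0.1 ]
```

Contact with the foot shows in the force, so I release and rise straight up.

Emit:
arm_command --deltas '[0,0,0,0,0,0,30,0,0,0,0,0,0,40,0,0,0,0,0,0,55,0,0,0,0,0,0,60,0,0,0,0,0,0,60,0,0,0,0,0,0,60,0,0,0,0,0,0.01,60,0,0,0,0,0,0.03,60,0,0,0,0,0,0.06,60,0,0,0,0,0,0.1,60,0,0,0,0,0,0.14,60,0,0,0,0,0,0.18,60,0,0,0,0,0,0.22,60,0,0,0,-0.05,0,0.25,60,0,0,0,-0.1,0,0.25,60,0,0,0,-0.15,0,0.25,60,0,0,0,-0.18,0,0.25,60,0,0,0,-0.18,0,0.25,60]'

```text
clock: 30.45
position: [0.3956, 0.2956, 0.2543]
ee_rot: [0.807, 3.035, -0.001]
force: [0.5, 0.8, 0.6]
width: 0.653
gripper_force: 0.0
```

```bash
python3 - <<'E'
from h import *
st();i=optics.get_image("top");j=optics.get_image("scene");b=cv2.imread("pics/top0.png");cv2.imwrite("pics/fin_top.png",i)
for n,im,(x,y) in(("top",i,(150,150)),("scene",j,(225,105))):
    for h,a,m,P in blobs(im,(x,y,65,60),60,8,4): print(n,h,round(a,1),m.round(1),P.min(0).round(1),P.max(0).round(1),onz(n,m,.018).round(3))
print("exp eye top,z.02",proj("top",(.663,.247,.02)),"tail",proj("top",(.663-.148,.247+.085,.012)),"scene",proj("scene",(.663,.247,.02)),proj("scene",(.515,.332,.012)))
d=cv2.absdiff(i,b).max(2)>40
for n,(x,y,w,h) in dict(rings=(165,235,28,28),plates=(118,193,30,28),jar=(207,230,22,24),can=(412,210,38,26),rack=(272,120,115,66),stub=(280,182,20,35),fork=(340,182,24,38),carton=(122,140,44,38),pedal=(195,135,48,40),wrench=(300,238,34,58)).items(): print(n,int(d[y:y+h,x:x+w].sum()),end="; ")
E
```

```text
t 30.45 p [0.3956 0.2956 0.2543] toolx yaw 150.2 tilt [ 0.001 -0.001 -1.   ] F [0.5 0.8 0.6] w 60.0 gf 0.0 q [-0.01  0.33 -0.94  1.79  0.29  1.17  0.01]
top False 528.5 [180.3 184.1] [160.8 164.8] [196.2 209.4] [0.631 0.265 0.018]
top False 11.0 [213.4 152.3] [211.9 149.6] [214.4 154.9] [0.729 0.166 0.018]
top False 31.9 [205.3 151. ] [198.4 149.6] [210.6 153.4] [0.733 0.191 0.018]
scene False 5.9 [278.1 152.5] [277.4 148.8] [279.2 156.7] [0.689 0.166 0.018]
scene False 37.6 [288.5 151.2] [286.3 140.2] [289.4 164.4] [0.723 0.164 0.018]
scene False 474.6 [253.8 134.2] [224.6 111.8] [272.6 146.2] [0.633 0.27  0.018]
scene False 120.2 [228.3 112.4] [224.6 104.6] [233.2 121.1] [0.572 0.404 0.018]
exp eye top,z.02 [186.38264419 173.51851253] tail [157.77500705 222.11656966] scene [263.99573674 136.82915838] [215.90309463 129.01699755]
rings 157; plates 102; jar 166; can 0; rack 3; stub 0; fork 0; carton 0; pedal 4; wrench 423;
```

```bash
python3 -c "
from cell import arm
print(arm.sign_off())"
```

```text
the job is handed in; nothing more can be done
None
```

The crank was drawn from the rack, laid on the open bench, regripped by its shank, lowered in hand onto the empty post's foot and let go; the job was handed in at about 30 s. Finding the bench, the fingertips briefly pressed it with 41 N, just over the 40 N limit stated for the arm and gripper body. Final top-view differences at the rings, plates, jar and wrench, which I took for arm shadow or cover, were not checked further.

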